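# Empty one bank of the sorting station

### The arm

A 7-joint arm with a two-finger parallel gripper is mounted at the origin on the work surface. World frame = base frame: x ahead of the robot, y to its left, z up, the work surface at z = 0. Lengths are in m, angles in rad, forces in N, time in s.
With the tool pointing down it reaches from about 0.425 to 0.95 m from the base axis. Payload 4.7 kg.
Tool frame: the origin (TCP) lies on the centre line of the jaws, within the pads' length; the fingertips stand robot.nose_length ahead of it and the grasp point (between the pads) lies 8 mm behind it (robot.nose_length is the distance from the TCP to the fingertips, in m); z points along the fingers, x is the direction in which the jaws open and shut, and the axes are right-handed (so a half turn about z gives the same grasp; the last joint's range is limited). The gripper opens to 85 mm and grips with 20 to 120 N. Pads are 22 mm wide; open, the fingers measure 114 mm over their backs; the gripper's body (76 mm by 85 mm) begins 54 mm behind the grasp point. The pads swing forward as they close: fully open they stand 13 mm farther back than shut.
Start: joints at [1.246, 0.469, -0.049, 1.532, 0.024, 1.141, -0.082], TCP at [0.197, -0.646, 0.242] pointing down, gripper open.
Joint ranges: [-2.59, 2.59], [-0.33, 1.99], [-1.39, 1.29], [0.1, 2.45], [-1.04, 4.18], [0.21, 1.99], [-2.66, 2.66]. Speed limits (rad/s): [2.57, 2.57, 3.14, 3.14, 3.14, 3.14, 3.14].

### API

Orientations are given as [roll, pitch, yaw] about the fixed x, y, z axes, in that order (R = Rz(yaw) Ry(pitch) Rx(roll)).
In Python, from plant import robot gives the robot as it stands. Calls block until the motion is done:
- robot.goto(position, orientation): joint-space move of the TCP to a pose.
- robot.move_straight(position, vel=0.15, attitude=None, contact_N=None): straight line of the TCP; attitude=None keeps the orientation; vel is the mean speed in m/s. With contact_N (N) it stops when the force on the tool has changed by that much, and returns True; else False.
- robot.move_joints(angles): joint-space move.
- robot.grip(opening, strength=None): opening from 0.0 (shut) to 1.0 (fully open); strength is the grip in N (None keeps the last); returns when the fingers have stopped.
- robot.sleep(seconds).
- robot.inverse_kinematics(position, orientation): joint angles nearest the present ones, or None.
- robot.sense(): the state.
- robot.grab_frame(name): name is "scene" or "top"; returns a dict with "image" (384x512x3 uint8, red, green, blue), "range_z" (384x512 float32, m along the optical axis (not along the pixel's ray), 0 where there is no reading), "fx", "fy", "cx", "cy" (pixels), "dist_coeffs" ([k1, k2, p1, p2, k3] as OpenCV has them; the pictures are not rectified), "R" (3x3) and "t" (3): a world point X has camera coordinates R X + t. Camera axes: x right, y down, z forward; pixel columns grow to the right and rows downward; lengths in m; the calibration is good to about 2 mm. A picture is of the moment at which its call begins.
A pose or a line that the arm cannot do raises robot.IKError and nothing moves.
- robot.close_job(): hands the job in, once; it reports no verdict.
The state is a dict: "t": time; "joint_pos": joint angles; "joint_velocities": joint speeds; "effort": joint torques, N m; "tcp_pos": TCP position; "tcp_rot": TCP orientation; "wrist_force": force on the tool from outside, world axes, zero at the start; "torque": the same for the moment, N m; "opening": opening from 0.0 (shut) to 1.0 (fully open).
Only numpy, scipy, OpenCV 4.12 (cv2) and the standard library are available. Lean on these libraries where they do the work, as an engineer would, in place of code of your own. Each camera call takes 0.05 s, during which the arm holds its last target. There are 200 camera calls.

### The job

Empty the bank of the sorting station that has the steel collecting tray waiting in front of it: push the tray along the table, without lifting it, straight into the bay it faces until it sits square and fully home against the machine. Then, with the fingertips, push that bay's dump lever away from the robot, on past its first click (half open), to its second and last stop, and leave it there. Leave the other lever shut, and leave the jar and everything else standing where it is.

Things in the scene. Friction and masses are not known exactly. Their poses are not given: they have to be found in the camera images.
- sorter: Fixed sorting station: white box 270 mm deep (x), 360 mm wide (y), flat aluminium deck 60 mm above the table with square lit pockets. Origin: table height, middle of the front face (towards the robot). x points into the machine, away from the robot, y to the robot's left, z up; yaw varies. Two bays on the table before the front face, 100 mm left and 100 mm right of the origin.
- bay_left (a point): Origin of the tray when fully home in the left (+y) bay: table height, 30 mm in front of the front face; station's axes. Two steel guides beside it, 20 mm high, 88 mm apart inside, run 25 mm out from the face, then flare outward to 46 mm out. A chute lip above, 60 mm wide, sticks out 18 mm from the face, underside 45 mm above the table.
- bay_right (a point): The same for the right (-y) bay.
- tray: Loose open steel collecting tray, 60 mm deep (x), 80 mm wide (y), 30 mm high, walls 4 mm, 0.1 to 0.25 kg. Origin: centre of its underside. It starts in front of the left or the right bay, centre 50 to 65 mm short of home, up to 7 mm to the side, its x axis within 0.1 rad of the station's x, z up.
- lever_left (a joint): Travel (m) of the left dump lever along the station's +x: 0 shut, 0.035 first click (half open), 0.070 second and last stop. A spring plunger rides over two humps (0.008 to 0.027 and 0.043 to 0.062): about 10 N pushes over each. Left on a hump it springs off it to the nearer side; elsewhere it stays where it is left (friction about 2 N). Starts within 6 mm of shut.
- lever_right (a joint): The same for the right dump lever.
- lever_left_top (a point): Middle of the top of the left lever's knob, 104 mm above the table; station's axes. The black knob is an upright block 14 mm thick (x), 36 mm wide (y), at heights 78 to 104 mm, on a thin steel stem. It stands on the deck above the left bay, 100 mm left of the station's middle, 22 mm behind the front face when shut, 92 mm when fully open.
- lever_right_top (a point): The same for the right lever, above the right bay.
- jar: Pale lidded jar, 54 mm across, 68 mm high, loose, standing in front of the bay that has no tray. Origin: centre of its underside. A bystander.
- vial: Small capped vial, 24 mm across, 45 mm high, loose, standing between the two bays. Origin: centre of its underside. A bystander.
- petri: Shut petri dish, 90 mm across, 16 mm high, loose, left of the station. Origin: centre of its underside. A bystander.
- tweezers: Steel tweezers lying flat, 130 mm long (x), 5 mm high, loose, right of the station. Origin: their middle. A bystander.
- loupe: Black eye loupe, 46 mm across, 40 mm high, loose, left of the station. Origin: centre of its underside. A bystander.
- mouse: Black computer mouse 100 x 58 mm, 30 mm high, loose, right of the station. Origin: centre of its underside. A bystander.
There are look-alikes about, which are no part of the job. Leave any purple or yellow look-alike of the tray alone.

How it is judged:
By the outcome, as a careful person would: the job done as asked, in the order asked, and still so for the second after the job is handed in, with the robot touching nothing.
It also fails if it takes over 43 s, if anything falls off the work surface, if the arm or the gripper's body presses on something with over 40 N, if the wrist force passes 120 N, or if a joint passes its speed limit or range.

## Working session

There is one attempt and no reset: what is moved stays moved. The work goes in short steps, each a Python script; the robot and the scene stay as the last script left them, time stands still between calls to the robot, and variables do not carry over. Pictures are saved under pics/ and viewed, about 8 in all and at most 12, crops included, and the job is handed in when it is done.

```bash
ls; mkdir -p pics; python3 - <<'E'
from plant import robot
import numpy as np,cv2,pickle
s=robot.sense();print(s['t'],s['tcp_pos'],s['tcp_rot'],robot.nose_length)
for n in("scene","top"):
    f=robot.grab_frame(n);pickle.dump(f,open(f'{n}0.pkl','wb'))
    print(n,f['fx'],f['cx'],f['cy'],f['dist_coeffs'],(-f['R'].T@f['t']),f['R'][2])
    cv2.imwrite(f'pics/{n}0.png',cv2.resize(f['image'][:,:,::-1],None,fx=1.5,fy=1.5))
E
```

```text
pics
0.0 [ 0.19662751 -0.64512549  0.24122259] [ 3.14153039e+00  2.02045214e-03 -1.27497795e+00] 0.011
scene 352.5280007471204 252.4364175344938 185.6439116934316 [-0.02078743  0.          0.          0.          0.        ] [ 1.19764252 -0.28194189  0.68452984] [-0.7586386   0.29471805 -0.58104108]
top 374.711523767732 260.2172509573793 193.30730513765113 [-0.07677803  0.          0.          0.          0.        ] [0.34133265 0.01814632 1.11078669] [ 1.12334295e-01  3.98672823e-04 -9.93670392e-01]
```

View pics/top0.png

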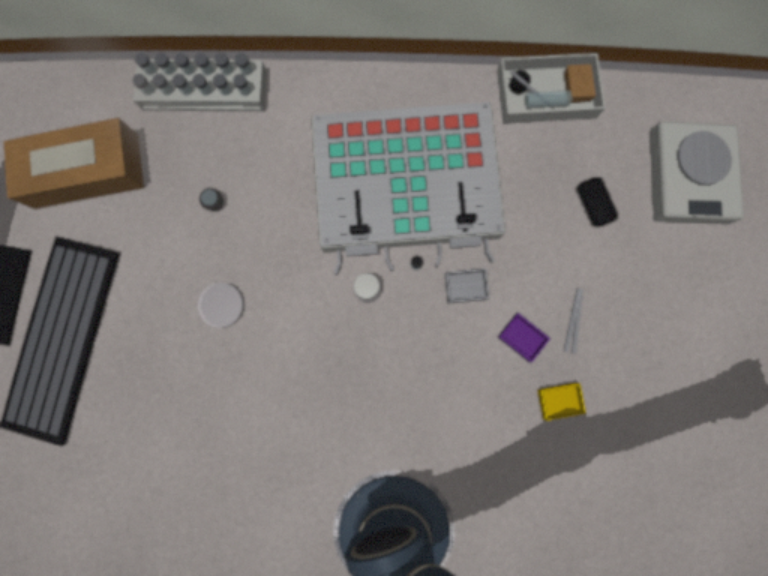

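View pics/scene0.png

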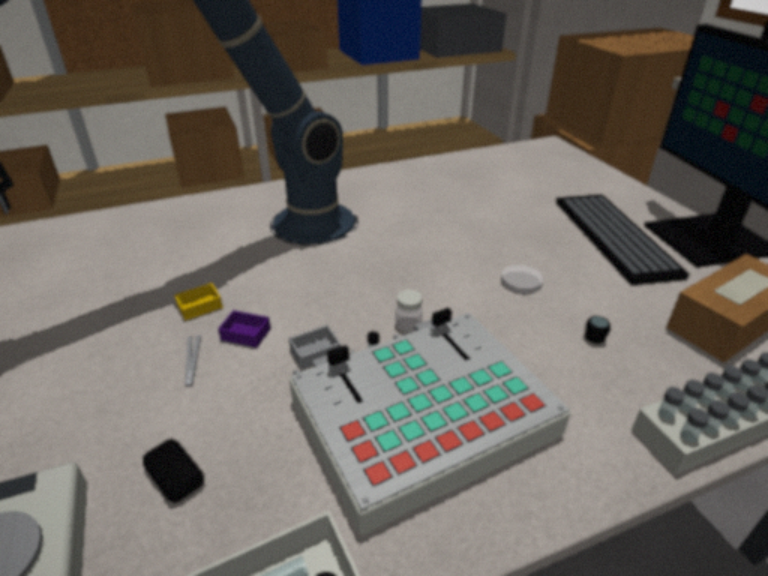

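Top view: the left bay (+y, image left) has the jar at (367,286) in front of it, and the right bay has the grey tray at (466,286). The tray candidates are grey (466,286), purple (524,337) and yellow (562,402). The grey steel one squarely facing the right bay fits the description. Next I'll measure it and confirm with a crop.

```bash
cat > h.py <<'E'
import numpy as np,cv2,pickle
def K(f): return np.array([[f['fx'],0,f['cx']],[0,f['fy'],f['cy']],[0,0,1.]])
def cast(f,uv,z):
    """pixels -> world points on plane height z"""
    p=cv2.undistortPoints(np.float64(uv).reshape(-1,1,2),K(f),np.array(f['dist_coeffs'])).reshape(-1,2)
    d=np.c_[p,np.ones(len(p))]@f['R']; c=-f['R'].T@f['t']
    return c+d*((z-c[2])/d[:,2])[:,None]
def cloud(f):
    h,w=f['range_z'].shape; uv=np.stack(np.meshgrid(np.arange(w),np.arange(h)),-1).reshape(-1,2)
    p=cv2.undistortPoints(np.float64(uv).reshape(-1,1,2),K(f),np.array(f['dist_coeffs'])).reshape(-1,2)
    P=(np.c_[p,np.ones(len(p))]*f['range_z'].reshape(-1,1)-f['t'])@f['R']
    P[f['range_z'].ravel()==0]=np.nan
    return P.reshape(h,w,3)
def proj(f,X): return cv2.projectPoints(np.float64(X).reshape(-1,1,3),cv2.Rodrigues(f['R'])[0],f['t'],K(f),np.array(f['dist_coeffs']))[0].reshape(-1,2)
E
python3 - <<'E'
from h import *
f=pickle.load(open('top0.pkl','rb'));P=cloud(f);Z=P[...,2];im=f['image']
roi=np.zeros(Z.shape,bool);roi[66:168,205:340]=1
def comp(m,seed=None):
    n,l,s,c=cv2.connectedComponentsWithStats(m.astype(np.uint8));i=1+np.argmax(s[1:,4]);return l==i,s[i]
def rect(m,z):
    c=max(cv2.findContours(m.astype(np.uint8),0,2)[0],key=cv2.contourArea)
    r=cv2.minAreaRect((cast(f,c.reshape(-1,2),z)[:,:2]*1000).astype(np.float32));return r
print('table z',np.nanmedian(Z[200:260,150:290]),np.nanstd(Z[200:260,150:290]))
m,s=comp(roi&(Z>.045)&(Z<.075));m=cv2.morphologyEx(m.astype(np.uint8),cv2.MORPH_OPEN,np.ones((9,9)))
print('deck',s,rect(m,.06),np.nanmedian(Z[m>0]))
roi=np.zeros(Z.shape,bool);roi[172:208,288:332]=1
t=roi&(Z>.012);m,s=comp(t);print('tray',s,rect(m,.03),np.nanpercentile(Z[m],[50,95]))
g=cv2.cvtColor(im,cv2.COLOR_RGB2HSV)
for n,(a,b,c,d) in dict(L=(148,160,228,252),R=(136,152,298,322)).items():
    mk=np.zeros(Z.shape,bool);mk[a:b,c:d]=1
    m,s=comp(mk&(im.max(2)<60)); v,u=np.nonzero(m);print('knob',n,s,cast(f,[[u.mean(),v.mean()]],.104),np.nanmax(Z[m]))
cv2.imwrite('pics/crop1.png',cv2.resize(im[125:215,210:345,::-1],None,fx=5.5,fy=5.5,interpolation=cv2.INTER_CUBIC))
E
```

```text
table z 0.0007879418727315601 0.0033738928050813743
deck [  207    68   130   100 10955] ((679.47021484375, -7.790008544921875), (287.4317626953125, 356.64715576171875), 5.781816482543945) 0.06117931546525728
tray [297 179  30  23 187] ((476.1817626953125, -130.13287353515625), (61.49632263183594, 82.24564361572266), 7.144022464752197) [0.02911253 0.03271476]
knob L [234 148  12   8  66] [[0.56660597 0.07848862 0.104     ]] 0.10856540205455678
knob R [305 136  12  13  75] [[ 0.59291348 -0.11591643  0.104     ]] 0.10936991202223156
```

View pics/crop1.png

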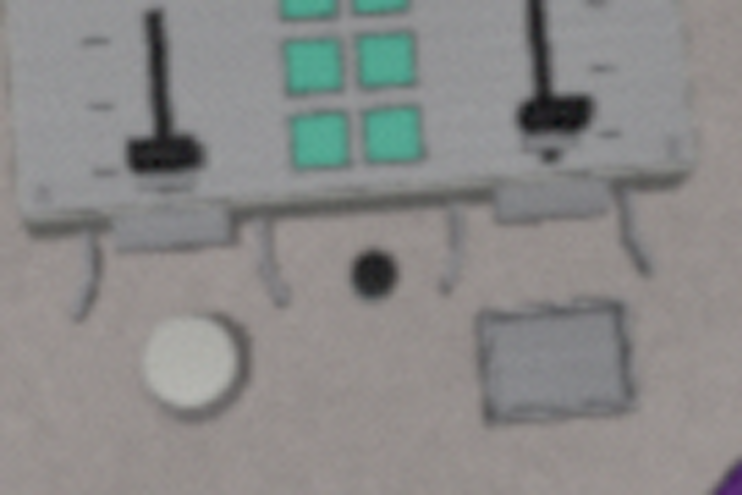

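The crop confirms that the grey steel tray is in front of the right bay, with the jar before the left bay and the vial between them. I'll use the lit pockets in both views for station yaw, and the deck and face edges for its position.

```bash
python3 - <<'E'
from h import *
def rot(a): return np.array([[np.cos(a),-np.sin(a)],[np.sin(a),np.cos(a)]])
for n in('top','scene'):
    f=pickle.load(open(n+'0.pkl','rb'));g=cv2.cvtColor(f['image'],cv2.COLOR_RGB2HSV)
    m=(g[...,1]>90)&(g[...,2]>70)&((g[...,0]<8)|(g[...,0]>172)|((g[...,0]>70)&(g[...,0]<95)))
    k,l,s,c=cv2.connectedComponentsWithStats(m.astype(np.uint8))
    X=cast(f,c[1:],.06)[:,:2]; ok=(s[1:,4]>30)&(X[:,0]>.5)&(X[:,0]<.85)&(abs(X[:,1])<.2);X=X[ok]
    # yaw: neighbour differences, modulo 90 deg
    d=X[:,None]-X[None];r=np.linalg.norm(d,axis=-1);q=d[(r>.02)&(r<.042)]
    yaw=np.angle(np.mean(np.exp(4j*np.arctan2(q[:,1],q[:,0]))))/4
    print(n,len(X),'yaw deg',np.degrees(yaw),'pitch',np.median(r[(r>.02)&(r<.042)]),'mean',X.mean(0))
    S=X@rot(yaw);print(' rows x',np.sort(S[:,0]).round(4)[[0,-1]],'cols y',np.sort(S[:,1]).round(4)[[0,-1]])
    # deck extents in station axes, by height
    P=cloud(f).reshape(-1,3);P=P[np.isfinite(P).all(1)];Q=P[:,:2]@rot(yaw);z=P[:,2]
    o=X.mean(0)@rot(yaw)
    dk=(abs(z-.06)<.008)&(abs(Q[:,0]-o[0])<.25)&(abs(Q[:,1]-o[1])<.25)
    y=Q[dk&(abs(Q[:,0]-o[0])<.06),1]; yl,yr=np.percentile(y,[99.7,.3]); yc=(yl+yr)/2
    x=Q[dk&(abs(Q[:,1]-yc)<.035),0]; x0,x1=np.percentile(x,[.5,99.5])
    print(' y extent',yl-yr,'x extent',x1-x0,'front',x0,'back',x1,'yc',yc,'origin world',rot(yaw)@[(x0+x1)/2-.135,yc])
    # tray rim by depth
    tr=(z>.015)&(z<.04)&(np.hypot(P[:,0]-.476,P[:,1]+.13)<.056)
    T=P[tr];r=cv2.minAreaRect((T[:,:2]*1000).astype(np.float32));print(' tray',tr.sum(),r)
E
```

```text
top 30 yaw deg 5.932376198164232 pitch 0.0384633653446743 mean [ 0.72280967 -0.00443928]
 rows x [0.582  0.7827] cols y [-0.2123  0.0547]
 y extent 0.3550082742896674 x extent 0.26298313573919796 front 0.5528027590430515 back 0.8157858947822495 yc -0.07851423272852814 origin world [ 0.55446743 -0.02132166]
 tray 177 ((477.02154541015625, -131.12008666992188), (60.08375549316406, 81.01036834716797), 6.839529037475586)
scene 30 yaw deg 6.017454640949098 pitch 0.03859637462016097 mean [ 0.72260681 -0.00525057]
 rows x [0.5819 0.7821] cols y [-0.2141  0.0525]
 y extent 0.35278287318963253 x extent 0.26305394796220893 front 0.5579285216458026 back 0.8209824696080116 yc -0.08266223626471834 origin world [ 0.56006605 -0.02408241]
 tray 302 ((479.07183837890625, -130.8184051513672), (63.19124221801758, 81.00543975830078), 7.215734958648682)
```

```bash
cat >> h.py <<'E'
YAW=.104
def W(x,y,z):  # station-aligned coords (rotation about world origin) -> world
    c,s=np.cos(YAW),np.sin(YAW); return [c*x-s*y,s*x+c*y,z]
def S(p):
    c,s=np.cos(YAW),np.sin(YAW); return np.array([c*p[0]+s*p[1],-s*p[0]+c*p[1],p[2]]).round(4)
ORI=[np.pi,0,YAW-np.pi/2]
E
python3 - <<'E'
from h import *
from plant import robot
y=-.1795
for p in (W(.405,y,.15),W(.405,y,.02),W(.487,y,.02),W(.53,y,.095),W(.64,y,.095)):
    q=robot.inverse_kinematics(p,ORI); print(None if q is None else np.round(q,2))
robot.grip(.5)
robot.goto(W(.405,y,.15),ORI)
print(robot.move_straight(W(.405,y,.019),vel=.12,contact_N=10),S(robot.sense()['tcp_pos']),robot.sense()['t'])
hit=robot.move_straight(W(.489,y,.019),vel=.04,contact_N=10)
s=robot.sense();print(hit,S(s['tcp_pos']),s['wrist_force'].round(1),s['t'])
f=robot.grab_frame('scene');pickle.dump(f,open('scene1.pkl','wb'))
cv2.imwrite('pics/s1.png',cv2.resize(f['image'][170:310,150:330,::-1],None,fx=4,fy=4,interpolation=cv2.INTER_CUBIC))
E
```

```text
[ 0.55  0.23 -0.37  2.14  0.12  0.78 -1.37]
[ 0.4   0.46 -0.22  2.24  0.22  0.46 -1.46]
[ 0.34  0.54 -0.22  2.07  0.21  0.56 -1.5 ]
[ 0.38  0.48 -0.3   1.93  0.2   0.76 -1.5 ]
[ 0.31  0.62 -0.29  1.68  0.22  0.88 -1.54]
False [ 0.4055 -0.1797  0.0195] 3.8667
True [ 0.4798 -0.1794  0.0182] [-0.7  0.1  0. ] 5.6
```

View pics/s1.png

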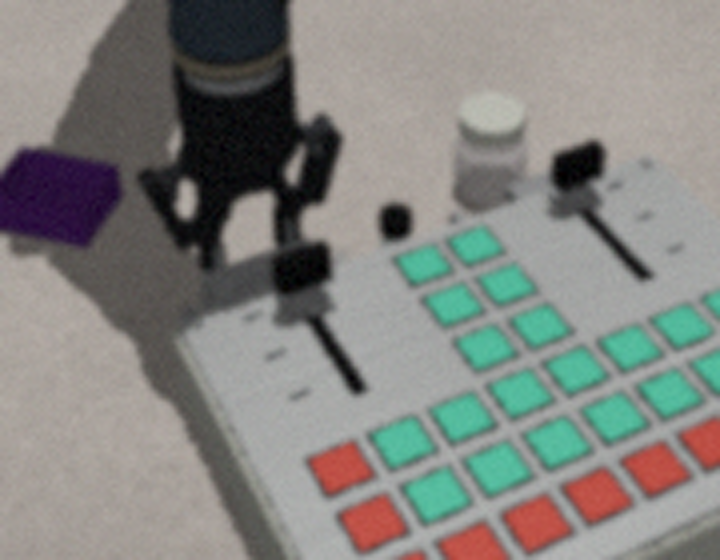

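The tray is out of sight behind the station at about (235,275), with the fingers behind it. Contact came at x'=0.480 against an expected 0.481. I'll press once more, harder, then back off and look from the top.

```bash
python3 - <<'E'
from h import *
from plant import robot
y=-.1795
hit=robot.move_straight(W(.490,y,.019),vel=.03,contact_N=20)
s=robot.sense();print(hit,S(s['tcp_pos']),s['wrist_force'].round(1),s['t'])
robot.move_straight(W(.455,y,.019),vel=.1)
robot.move_straight(W(.44,y,.13),vel=.2)
robot.grip(0.0)
robot.goto(W(.425,y-.14,.25),ORI)
f=robot.grab_frame('top');pickle.dump(f,open('top1.pkl','wb'))
cv2.imwrite('pics/t1.png',cv2.resize(f['image'][115:215,210:345,::-1],None,fx=5.5,fy=5.5,interpolation=cv2.INTER_CUBIC))
P=cloud(f).reshape(-1,3);P=P[np.isfinite(P).all(1)];Q=np.array([S(p) for p in P]);
m=(abs(Q[:,2]-.027)<.012)&(abs(Q[:,0]-.515)<.035)&(abs(Q[:,1]+.1795)<.055)
m&=Q[:,0]<.53
print('tray',m.sum(),np.percentile(Q[m],[1,50,99],axis=0),robot.sense()['t'])
g=f['image']
E
```

```text
True [ 0.4797 -0.1792  0.0174] [ 0.2  0.3 -0.5] 5.975
tray 134 [[ 0.491    -0.233705  0.015766]
 [ 0.5049   -0.1798    0.028   ]
 [ 0.529001 -0.125558  0.033   ]] 8.375
```

View pics/t1.png

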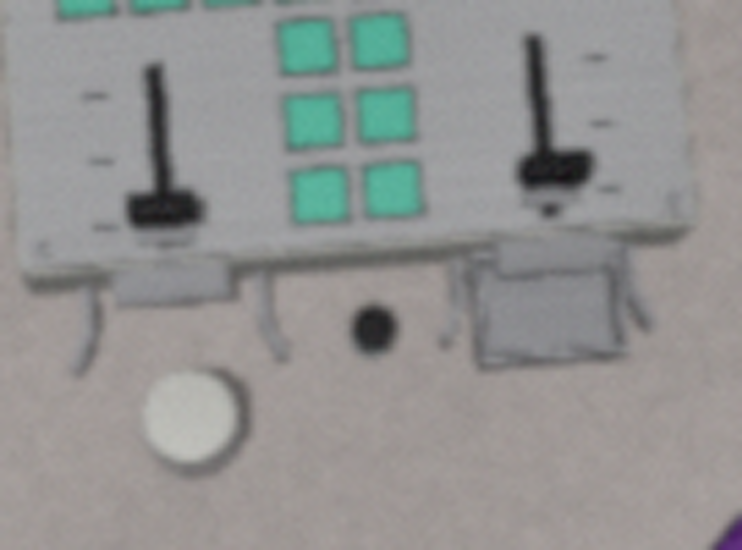

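```bash
python3 - <<'E'
from h import *
f=pickle.load(open('top1.pkl','rb'));P=cloud(f)
g=cv2.GaussianBlur(cv2.cvtColor(f['image'],cv2.COLOR_RGB2GRAY),(3,3),0).astype(float)
# rear rim: darkest row per column near predicted line (outer foot of rear wall); pocket row reference too
def edge(cols,z,pred,w=4):
    pts=[]
    for u in cols:
        v0=pred(u);vs=np.arange(int(v0)-w,int(v0)+w+1);c=g[vs,u];i=np.argmin(c)
        if 0<i<len(c)-1:
            d=(c[i-1]-c[i+1])/(2*(c[i-1]-2*c[i]+c[i+1]));pts.append([u,vs[i]+d])
    X=np.array([S(p) for p in cast(f,pts,z)]);k=np.polyfit(X[:,1],X[:,0],1);r=X[:,0]-np.polyval(k,X[:,1])
    k=np.polyfit(X[abs(r)<.002,1],X[abs(r)<.002,0],1)
    print(len(pts),'skew deg vs station',-np.degrees(k[0]),'x at mid',np.polyval(k,-.1795),'rms',r.std())
edge(range(300,321),.02,lambda u:181.3-(u-297)*.11)
edge(range(218,286),.03,lambda u:166-(u-215)*.075)  # shadowed front face, for reference
Q=np.c_[[S(p) for p in P[165:190,290:330].reshape(-1,3)]]
m=(abs(Q[:,2]-.027)<.008)&(Q[:,0]<.51)&(Q[:,0]>.48)
for a in(-.21,-.195,-.18,-.165,-.15): 
    k=m&(abs(Q[:,1]-a)<.008);print(a,np.sort(Q[k,0])[:2])
E
```

```text
21 skew deg vs station -0.48743144827137674 x at mid 0.4926455124821436 rms 0.0008502565600482346
50 skew deg vs station -0.05652699318795778 x at mid 0.5521877064118089 rms 0.0007070112112951997
-0.21 [0.491  0.4913]
-0.195 [0.491  0.4917]
-0.18 [0.4906 0.4911]
-0.165 [0.491  0.4911]
-0.15 [0.491 0.491]
```

The tray is home: its rear edge is 60 mm in front of the face and the skew is under 0.5°. Next is the right lever.

```bash
python3 - <<'E'
from h import *
from plant import robot
y=-.179
print(robot.sense()['opening'])
robot.goto(W(.52,y,.16),ORI)
print(robot.move_straight(W(.535,y,.096),vel=.12,contact_N=8),S(robot.sense()['tcp_pos']))
hit=robot.move_straight(W(.640,y,.096),vel=.04,contact_N=22)
s=robot.sense();print(hit,S(s['tcp_pos']),s['wrist_force'].round(1),s['t'])
f=robot.grab_frame('scene');pickle.dump(f,open('scene2.pkl','wb'))
cv2.imwrite('pics/s2.png',cv2.resize(f['image'][170:310,150:330,::-1],None,fx=4,fy=4,interpolation=cv2.INTER_CUBIC))
E
```

```text
6.557592635940793e-05
False [ 0.5352 -0.1794  0.0964]
True [ 0.6251 -0.179   0.0951] [ 0.7 -0.5  0.5] 11.9583
```

View pics/s2.png

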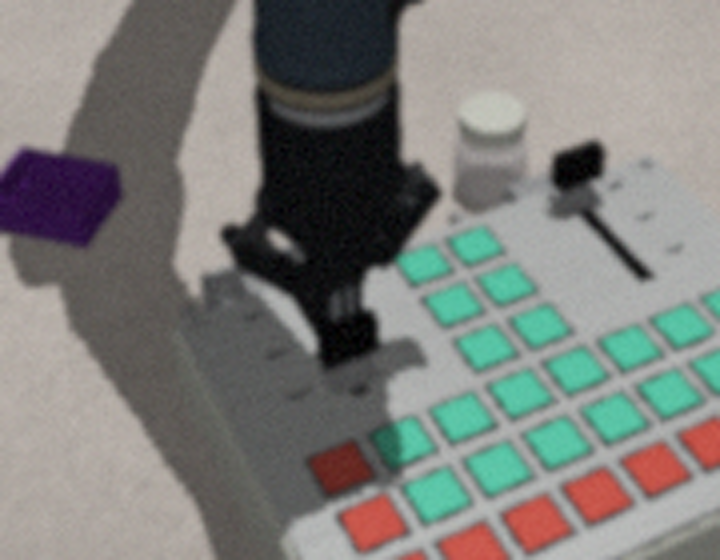

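The knob at (347,340) is at the far end of its slot. The fingers stopped at x'=0.625 against a predicted 0.626. I'll back off, move clear and check.

```bash
python3 - <<'E'
from h import *
from plant import robot
y=-.179
robot.move_straight(W(.60,y,.096),vel=.1)
robot.move_straight(W(.59,y,.20),vel=.2)
robot.goto(W(.425,y-.14,.25),ORI)
f=robot.grab_frame('top');pickle.dump(f,open('top2.pkl','wb'));im=f['image']
cv2.imwrite('pics/t2.png',cv2.resize(im[95:225,200:380,::-1],None,fx=4.3,fy=4.3,interpolation=cv2.INTER_CUBIC))
f0=pickle.load(open('top0.pkl','rb'))
P=cloud(f).reshape(-1,3);P=P[np.isfinite(P).all(1)];P0=cloud(f0).reshape(-1,3);P0=P0[np.isfinite(P0).all(1)]
for n,A in(('start',P0),('now',P)):
    Q=np.array([S(p) for p in A])
    for yy in(.0205,-.1795):
        m=(Q[:,2]>.09)&(Q[:,2]<.12)&(abs(Q[:,1]-yy)<.025)&(Q[:,0]>.54)&(Q[:,0]<.7);print(n,yy,m.sum(),'knob behind face',Q[m,0].mean()-.552)
Q=np.array([S(p) for p in P]);m=(abs(Q[:,2]-.027)<.008)&(Q[:,0]<.51)&(Q[:,0]>.48)
for a in(-.21,-.18,-.15): print('tray rear',np.sort(Q[m&(abs(Q[:,1]-a)<.01),0])[:2])
print(robot.sense()['t'],robot.sense()['wrist_force'])
E
```

```text
start 0.0205 74 knob behind face 0.02030135135135125
start -0.1795 79 knob behind face 0.02495443037974676
now 0.0205 75 knob behind face 0.020219999999999905
now -0.1795 72 knob behind face 0.0903222222222223
tray rear [0.4908 0.4909]
tray rear [0.4909 0.4913]
tray rear [0.4907 0.4909]
14.0083 [-0.50920373  0.37866648  0.89249761]
```

View pics/t2.png

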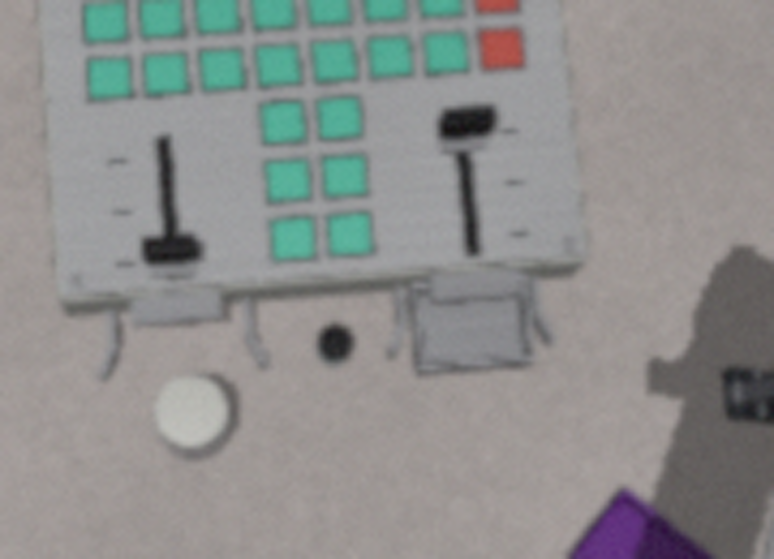

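The right knob at (467,122) is at the end of its slot, the tray at (472,330) is home and square, and the left lever, jar and vial haven't moved. The robot is clear, so I'm handing the job in.

```bash
python3 -c "
from plant import robot
print(robot.close_job(),robot.sense()['t'])"
```

```text
the job is handed in; nothing more can be done
the job is handed in; nothing more can be done
```

I pushed the grey steel tray straight into the right bay, then pushed the right dump lever past its first click to its last stop. I handed the job in at about 14 s on the robot's clock, with the arm clear.

- **Tray:** it stopped at 10 N and did not move under a second 20 N press. The rear edge measured 59.5 to 61 mm in front of the face (60 mm is home). The depth readings showed it square. A line fitted to the picture gave about 0.5° of skew, which is within measurement error.
- **Right lever:** the knob reads 90 mm behind the face, where fully open is 92 mm. Both lever readings came out about 2 mm low: the shut left knob reads 20 mm instead of 22 mm. The fingers met the hard stop at 22 N, within 1 mm of the predicted position.
- **Left lever, jar and vial:** the left lever reads the same as at the start. The jar and vial look unmoved in the last picture, but I did not measure them.
- **Other objects:** the arm did not go near the petri dish, loupe, mouse or yellow look-alike. It was parked in the air close to the purple look-alike and the tweezers. I did not check any of these afterwards, beyond the part of the purple one in the last picture.

No check failed.

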